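# Lift the bolted tray out of a tool case and hold it level

### The arm

A 6-joint arm with a two-finger parallel gripper is mounted at the origin on a cart in front of the work surface, level with it; the furniture and walls round the work are solid. World frame = base frame: x ahead of the robot, y to its left, z up, the work surface at z = 0. Lengths are in m, angles in rad, forces in N, time in s.
With the tool pointing down it reaches from about 0.3 to 0.775 m from the base axis. Payload 14.6 kg.
Tool frame: the origin (TCP) lies at the very end of the fingers, on their centre line; the grasp point (between the pads) lies 19 mm behind it; z points along the fingers, y is the line along which they close (so a half turn about z gives the same grasp; the last joint's range is limited). The gripper opens to 94 mm and grips with 3 to 60 N. Pads are 16 mm wide; open, the fingers measure 119 mm over their backs; the gripper's body (75 mm by 177 mm) begins 78 mm behind the grasp point.
Start: joints at [-1.368, 0.3, 1.521, -0, 1.321, -0.067], TCP at [0.147, -0.53, 0.205] pointing down, gripper open.
Joint ranges: [-3.03, 3.03], [-0.79, 2.21], [0.23, 2.52], [-1.04, 4.18], [0, 3.07], [-2.55, 2.55]. Speed limits (rad/s): [2.22, 2.22, 2.57, 3.14, 3.14, 3.14].

### API

Orientations are given as [roll, pitch, yaw] about the fixed x, y, z axes, in that order (R = Rz(yaw) Ry(pitch) Rx(roll)).
In Python, from station import ctrl, cams gives the robot as it stands. The module is installed in compiled form; this text tells all that it offers.
- The arm moves only by the tool arm_command, never from a script. Its argument "plan" is a list that holds one entry, the list of rows, each a list of 7 numbers: the shift along the tool's x, y, z in a scale on which 1.0 is 750 mm, then the turn, a rotation vector about the tool's x, y, z in a scale on which 1.0 is pi/2 rad, then the closure, from -1 (fully open) to 1 (shut). A call has 1 to 12 rows; each row is the pose to reach, as a shift and turn from the pose commanded when the call began, along the tool's axes at that moment; what a row does not reach only later rows make up. A row lasts 1/10 s, in which the tool goes at most 50 mm and 8.59 degrees, less where a joint would pass 70% of its speed; a pose out of reach is approached as far as the arm can. A shift or turn number past 1, either way, is cut back to 1. A call with a gripper value outside its range is refused whole. The fingers move at their own pace and stop on an object; "squeeze" is the grip in N (left out, the last holds). Time passes only in rows, so rows that repeat a pose let the fingers close. It gives the time, the measured TCP pose, the force, the opening and the grip force at its end, in the units of the state.
- ctrl.get_obs(): the state, without advancing time (a new reading comes with each control period).
- cams.camera(name): name is "scene" or "top" or "wrist"; returns (picture, depth): 480x640x3 uint8, blue, green, red; 480x640 float32, m along the optical axis (not along the pixel's ray), 0 where there is no reading.
- cams.camera_info(name): a dict with "fx", "fy", "cx", "cy" (pixels), "world_to_cam" (4x4, takes a point from world to camera coordinates). Camera axes: x right, y down, z forward; pixel columns grow to the right and rows downward; lengths in m; the calibration is good to about 2 mm. The wrist camera is an equidistant fisheye: a pixel r from the principal point sees the ray r / f radians off the axis. A picture is of the moment at which its call begins: read the wrist's pose just before it. camera_info takes no time and is no camera call; for the wrist camera it gives the pose at the moment of the call.
- ctrl.hand_in(): hands the job in; it is judged then, once.
The state is a dict: "time_s": time; "qpos": joint angles; "joint_vel": joint speeds; "tau": joint torques, N m; "ee_pos": TCP position; "eef_rot": TCP orientation; "force": force on the tool from outside, world axes, zero at the start; "moment": the same for the moment, N m; "grip_width": finger opening in m; "grip_force": force on a finger pad.
Only numpy, scipy, OpenCV 4.12 (cv2) and the standard library are available. Lean on these libraries where they do the work, as an engineer would, in place of code of your own. Each camera call takes 0.05 s, during which the arm holds its last target. There are 200 camera calls.

### The job

I need to get at the spanner and the tape stowed underneath: grip the black bar handle of the tray in the red case, draw it straight up to its stop so that the two locking bolts come in, then lift the tray straight up out of the case. Hold it there level and steady over the case, with about 10 cm of clear air between the underside of the tray and the case's rim and the pliers and chisel still lying in it; finish while still holding it, and leave everything else where it is.

Things in the scene. Friction and masses are not known exactly. Their poses are not given: they have to be found in the camera images.
- case: open-topped red steel carrying case, 163 (x) x 213 (y) x 76 mm high, walls 6 mm, fixed to the table. Origin: centre of its underside, on the table; z up. The tray sits in it on four corner blocks with 2.5 mm of play all round; a roll of tape and a spanner lie on its floor under the tray
- tray: aluminium tray 146 (x) x 196 (y) x 44 mm, 0.8 kg with all it carries. Origin: centre of its underside; seated, 36 mm above the table over the case's origin, axes as the case's. A lock housing 18 mm wide, 42 mm high runs along y in the middle. Bolts stick 7 mm out of its ends (+y, -y) into slots in the case; they clear it once the handle is up 17 mm. It must rise 40 mm to clear the case's rim
- handle_grip (a point): centre of the tray's bar handle: straight bar, black rubber with steel ends, 112 mm long (tray's y), 14 mm thick (tray's x), 16 mm high, on two 8 mm posts 44 mm either side of its middle. With the handle down it is 66 mm above the tray's underside (102 mm above the table), with 16 mm of air under the bar. Axes as the tray's
- tray_handle (a joint): how far the handle is drawn up out of the tray, m: 0 down, 0.025 at its stop. It is sprung: about 1.5 N to start it and 4 N at the stop, and it goes back down if let go; the weight of the tray is more than the spring, so a slow pull brings the handle to its stop before the tray rises
- pliers: red-handled pliers, 171 (y) by 52 (x) by 13 mm high, 0.2 kg, lying loose in one of the two compartments of the tray beside the housing. Origin: centre of the underside
- chisel: short chisel with orange handle, 150 (y) by 27 (x) by 27 mm high, 0.1 kg, lying loose in the other compartment of the tray. Origin: centre of the underside
- oil_can: bystander: green thumb oiler, 66 by 85 by 142 mm high. Origin: centre of its underside
- tape_measure: bystander: yellow tape measure, 36 by 83 by 62 mm high. Origin: centre of its underside
- carton: bystander: small white carton, 60 by 120 by 52 mm high. Origin: centre of its underside

How it is judged:
By the outcome, as a careful person would: the job done as asked, in the order asked, and still so for the second after the job is handed in, while the arm keeps its last pose, push and grip.
It also fails if it takes over 38 s, if anything falls off the work surface, if the arm or the gripper's body presses on something with over 40 N, if the wrist force passes 120 N, or if a joint passes its speed limit or range.

## Working session

There is one attempt and no reset: what is moved stays moved. The work goes in short steps, Python scripts to look and compute and a tool call to move; the robot and the scene stay as the last step left them, time stands still between calls to the robot, and variables do not carry over. Pictures are saved under pics/ and viewed, at most 10 in all, crops included, and the job is handed in when it is done.

Besides the shell and the picture viewer there is one more tool, called after "Request:" by a JSON object that holds its "op" and its "data". arm_command: Moves the arm, as the interface text tells. Its arguments: {"type":"object","properties":{"plan":{"type":"array"},"squeeze":{"type":"number"}},"required":["plan"]}

```bash
mkdir -p pics
cat > h.py <<'E'
import numpy as np, cv2
from station import ctrl, cams
from scipy.spatial.transform import Rotation as R
def snap(n,tag):
    p,d=cams.camera(n); cv2.imwrite(f'pics/{tag}.png',p); np.savez(f'pics/{tag}.npz',d=d,p=p); return p,d
def world(n,d):
    i=cams.camera_info(n); v,u=np.mgrid[:480,:640]
    P=np.stack([(u-i['cx'])/i['fx']*d,(v-i['cy'])/i['fy']*d,d],-1)
    T=np.linalg.inv(i['world_to_cam']); return P@T[:3,:3].T+T[:3,3]
E
python3 - <<'E'
from h import *
for n in('top','scene'):
    p,d=snap(n,n+'0'); W=world(n,d); np.save(f'pics/{n}W.npy',W)
    i=cams.camera_info(n); print(n,i['fx'],np.linalg.inv(i['world_to_cam'])[:3].round(3).tolist())
o=ctrl.get_obs(); print(o)
E
```

```text
top 484.7861109477406 [[0.008, -0.991, 0.134, 0.476], [-1.0, -0.007, 0.008, -0.22], [-0.007, -0.134, -0.991, 0.952]]
scene 598.566655992252 [[0.805, -0.383, 0.452, 0.19], [-0.593, -0.503, 0.63, -0.774], [-0.014, -0.775, -0.632, 0.626]]
{'time_s': 0.1, 'qpos': array([-1.36765766e+00,  3.00403900e-01,  1.52151228e+00, -2.49479403e-05,
        1.32067310e+00, -6.66084600e-02]), 'joint_vel': array([ 1.82206682e-05,  7.02709806e-04, -1.92006777e-03,  8.60750938e-04,
       -3.88946007e-04, -1.72830180e-03]), 'tau': array([ 9.22985819e-04, -5.32644224e+01, -3.53283870e+01,  7.09332875e-02,
        2.35018943e-02, -6.46865396e-05]), 'ee_pos': array([ 0.14650885, -0.52989268,  0.20495229]), 'eef_rot': array([-3.14059662e+00, -4.22230859e-05,  2.69753295e-01]), 'force': array([0.09844771, 0.23481484, 0.17973906]), 'moment': array([-0.00713699,  0.01401681, -0.02858409]), 'grip_force': 0.0, 'grip_width': 0.09365811201010829}
```

View pics/top0.png

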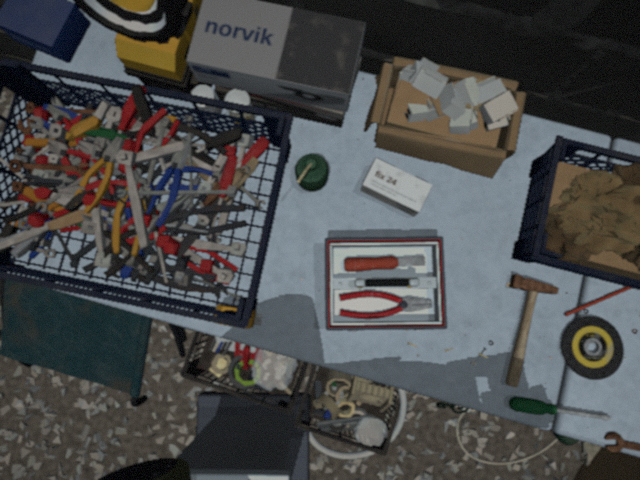

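View pics/scene0.png

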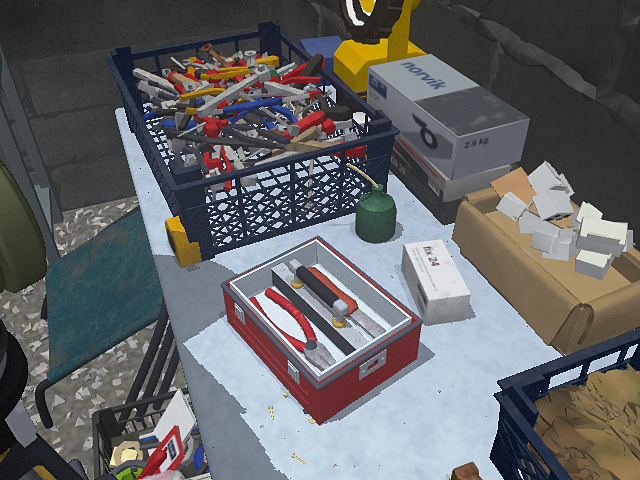

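Top view: the case is at about (386,283), with the black handle running from (365,282) to (410,283). The chisel is above it and the pliers below, with the oil can at (311,172) and the carton at (397,187). Scene view: the handle runs from (291,266) to (342,315). I'll take the handle position from both views using enlarged crops.

Run:
```python
from h import *
a=np.load('pics/top0.npz')['p'][225:340,315:460]; b=np.load('pics/scene0.npz')['p'][235:350,260:405]
cv2.imwrite('pics/crop.png',np.vstack([cv2.resize(x,None,fx=5,fy=5,interpolation=cv2.INTER_CUBIC)[:,:] for x in(a,)]))
cv2.imwrite('pics/crop2.png',cv2.resize(b,None,fx=5,fy=5,interpolation=cv2.INTER_CUBIC))
W=np.load('pics/topW.npy'); S=np.load('pics/sceneW.npy')
for r in (276,279,282,285,288): print(r,W[r,352:424:6].round(3).tolist())
m=(S[...,2]>.09)&(S[...,2]<.115)&(abs(S[...,0]-.39)<.05)&(abs(S[...,1]+.25)<.1)
q=S[m]; print('scene hi',len(q),q.mean(0),q.min(0),q.max(0))
m=(W[...,2]>.085)&(W[...,2]<.125)&(abs(W[...,0]-.39)<.05)&(abs(W[...,1]+.25)<.1)
q=W[m]; print('top hi',len(q),q.mean(0),q.min(0),q.max(0))
if len(q): print(cv2.minAreaRect((q[:,:2]*1000).astype(np.float32)))
m=(W[...,2]>.066)&(W[...,2]<.082)&(abs(W[...,0]-.39)<.12)&(abs(W[...,1]+.25)<.14)
q=W[m]; print('rim',cv2.minAreaRect((q[:,:2]*1000).astype(np.float32)),np.median(q[:,2]))
```

```text
276 [[0.517, -0.274, 0.039], [0.517, -0.285, 0.038], [0.517, -0.296, 0.039], [0.517, -0.307, 0.041], [0.517, -0.319, 0.04], [0.517, -0.329, 0.045], [0.517, -0.341, 0.041], [0.517, -0.352, 0.044], [0.518, -0.363, 0.043], [0.518, -0.375, 0.037], [0.518, -0.386, 0.04], [0.518, -0.397, 0.042]]
279 [[0.51, -0.272, 0.073], [0.509, -0.28, 0.11], [0.509, -0.291, 0.106], [0.509, -0.301, 0.11], [0.509, -0.311, 0.108], [0.509, -0.321, 0.11], [0.509, -0.332, 0.109], [0.509, -0.342, 0.112], [0.509, -0.353, 0.11], [0.509, -0.363, 0.108], [0.509, -0.373, 0.109], [0.51, -0.384, 0.108]]
282 [[0.505, -0.272, 0.076], [0.503, -0.28, 0.112], [0.504, -0.29, 0.109], [0.504, -0.301, 0.111], [0.504, -0.311, 0.111], [0.504, -0.321, 0.11], [0.504, -0.332, 0.11], [0.504, -0.342, 0.11], [0.504, -0.353, 0.108], [0.504, -0.362, 0.112], [0.504, -0.373, 0.111], [0.504, -0.384, 0.107]]
285 [[0.499, -0.272, 0.072], [0.498, -0.28, 0.11], [0.498, -0.29, 0.11], [0.499, -0.301, 0.109], [0.499, -0.311, 0.11], [0.499, -0.321, 0.111], [0.499, -0.332, 0.109], [0.499, -0.342, 0.108], [0.499, -0.353, 0.109], [0.499, -0.363, 0.109], [0.499, -0.373, 0.109], [0.499, -0.384, 0.109]]
288 [[0.494, -0.272, 0.073], [0.494, -0.283, 0.074], [0.494, -0.293, 0.075], [0.494, -0.304, 0.077], [0.494, -0.315, 0.074], [0.494, -0.326, 0.073], [0.494, -0.336, 0.075], [0.495, -0.347, 0.073], [0.495, -0.358, 0.074], [0.495, -0.369, 0.074], [0.476, -0.22, 0.952], [0.496, -0.397, 0.039]]<stdin>:8: RuntimeWarning: Mean of empty slice.
  ret = um.true_divide(
Traceback (most recent call last):
ValueError: zero-size array to reduction operation minimum which has no identity
```

View pics/crop.png

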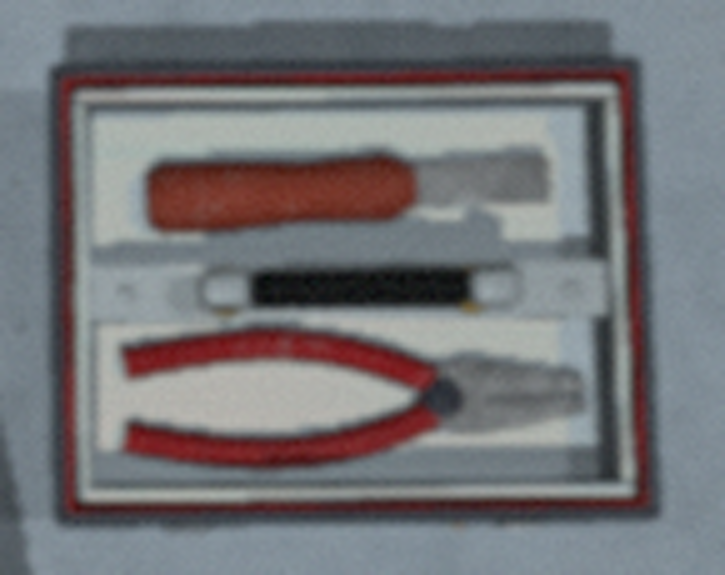

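View pics/crop2.png

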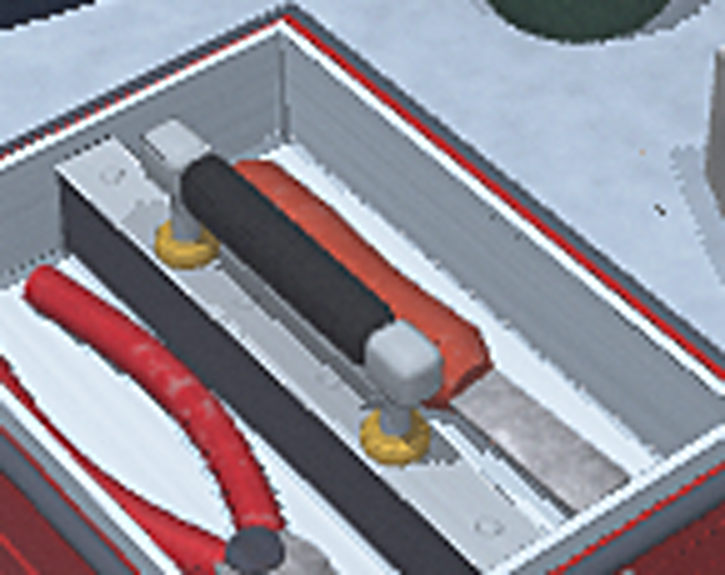

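The crops show the handle clearly: from above the bar spans about (355,282) to (419,283), with a steel block at each end. Its top is near z=0.11, which matches the text. Next is a bar fit from both views.

Run:
```python
from h import *
W=np.load('pics/topW.npy'); S=np.load('pics/sceneW.npy')
def fit(q): (c,s,a)=cv2.minAreaRect((q[:,:2]*1000).astype(np.float32)); return np.round(c,1),np.round(s,1),round(a,2)
for n,X in(('top',W),('scene',S)):
    B=(abs(X[...,0]-.504)<.14)&(abs(X[...,1]+.332)<.14)
    q=X[B&(X[...,2]>.10)&(X[...,2]<.118)&(abs(X[...,0]-.504)<.025)&(abs(X[...,1]+.332)<.07)]
    print(n,'bar',len(q),fit(q),np.median(q[:,2]))
    v=np.polyfit(q[:,1],q[:,0],1); print(' slope dx/dy',v)
    q=X[B&(X[...,2]>.073)&(X[...,2]<.080)]
    print(' rim',fit(q))
# independent triangulation from pixels: bar end corners midpoints
def ray(n,u,v):
    i=cams.camera_info(n);T=np.linalg.inv(i['world_to_cam'])
    d=T[:3,:3]@[(u-i['cx'])/i['fx'],(v-i['cy'])/i['fy'],1];return T[:3,3],d/np.linalg.norm(d)
# rubber/steel boundaries top-surface centre, left & right
for t,s in(((315+253/5,225+286/5),(260+204/5,235+168/5)),((315+471/5,225+286/5),(260+385/5,235+337/5))):
    a,d=ray('top',*t);b,e=ray('scene',*s)
    k=np.linalg.lstsq(np.c_[d,-e],b-a,rcond=None)[0];p,q=a+k[0]*d,b+k[1]*e
    print('tri',((p+q)/2).round(4),np.linalg.norm(p-q).round(4))
```

```text
top bar 520 (array([ 504. , -330.3]), array([ 13.9, 110.8]), 0.58) 0.10980553551523903
 slope dx/dy [-0.01988515  0.49685815]
 rim (array([ 504.4, -331.2]), array([166.1, 216.5]), 1.11)
scene bar 911 (array([ 503.5, -331.3]), array([ 14.9, 112.3]), 1.42) 0.1091990951673032
 slope dx/dy [-0.02415713  0.49393664]
 rim (array([ 505.2, -331.9]), array([167.5, 217.2]), 0.9)
tri [ 0.5045 -0.2941  0.1059] 0.0024
tri [ 0.505  -0.3698  0.1051] 0.0023
```

The two views agree: bar centre (0.504, -0.331), top z 0.1095, yaw about +0.018. Moving above it at the present height, turned to yaw 1.589.

Units first: shifts go in shares of 750 mm and turns go in shares of pi/2 rad. So 398 mm is 0.5307, 365 mm is 0.4867, -1.319 rad is -0.8397.

Request:
{"op": "arm_command", "data": {"plan": [[[0.044,-0.0107,0,0,0,-0.07,0],[0.088,-0.0213,0,0,0,-0.1401,0],[0.1333,-0.032,0,0,0,-0.2101,0],[0.1773,-0.0427,0,0,0,-0.2801,0],[0.2213,-0.0533,0,0,0,-0.3501,0],[0.2653,-0.064,0,0,0,-0.4202,0],[0.3093,-0.0747,0,0,0,-0.4902,0],[0.3533,-0.0853,0,0,0,-0.5602,0],[0.3987,-0.096,0,0,0,-0.6303,0],[0.4427,-0.1067,0,0,0,-0.7003,0],[0.4867,-0.1173,0,0,0,-0.7703,0],[0.5307,-0.128,0,0,0,-0.8397,0]]]}}

```text
time_s: 1.3
ee_pos: [0.5057, -0.3305, 0.2051]
eef_rot: [-3.141, -0.0, 1.593]
force: [-0.2, 0.1, -1.5]
grip_width: 0.047
grip_force: 0.0
```

Run:
```python
from h import *
o=ctrl.get_obs();print({k:np.round(o[k],4) for k in('time_s','ee_pos','eef_rot','qpos','grip_width','force')})
p,d=snap('wrist','w1')
i=cams.camera_info('wrist');print(i)
o=ctrl.get_obs();print(np.round(o['ee_pos'],4),o['eef_rot'])
```

```text
{'time_s': np.float64(1.3), 'ee_pos': array([ 0.5057, -0.3305,  0.2051]), 'eef_rot': array([-3.1411e+00, -4.0000e-04,  1.5934e+00]), 'qpos': array([-0.6395,  0.4221,  1.3568, -0.    ,  1.3634, -0.6621]), 'grip_width': np.float64(0.047), 'force': array([-0.1696,  0.1266, -1.4594])}
{'fx': 371.64829954431775, 'fy': 371.64829954431775, 'cx': 321.69956323655265, 'cy': 240.66973323209908, 'world_to_cam': array([[ 9.99467435e-01,  3.26318836e-02,  7.99379969e-05,
        -4.98952802e-01],
       [ 3.13855927e-02, -9.61960145e-01,  2.71380959e-01,
        -3.59549185e-01],
       [ 8.93256902e-03, -2.71233922e-01, -9.62472009e-01,
         2.97765011e-01],
       [ 0.00000000e+00,  0.00000000e+00,  0.00000000e+00,
         1.00000000e+00]])}
[ 0.5089 -0.328   0.2048] [ 3.14131984e+00 -1.12008328e-03  1.60292805e+00]
```

View pics/w1.png

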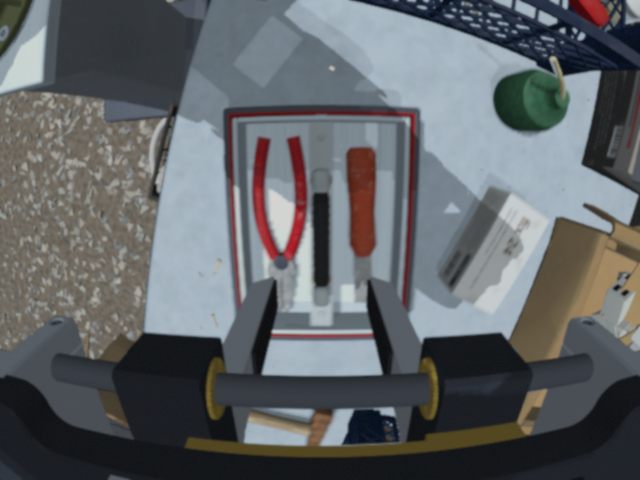

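Wrist view: the handle runs from (321,172) to (321,300), centred between the fingertips at (277,285) and (367,285). The arm was still settling, so I'll hold and then measure the bar from here.

Request:
{"op": "arm_command", "data": {"plan": [[[0,0,0,0,0,0,0],[0,0,0,0,0,0,0],[0,0,0,0,0,0,0]]]}}

```text
time_s: 1.65
ee_pos: [0.5038, -0.3321, 0.2054]
eef_rot: [-3.141, -0.0, 1.587]
force: [0.6, 1.5, 0.3]
grip_width: 0.0469
grip_force: 0.0
```

Run:
```python
from h import *
o=ctrl.get_obs();print({k:np.round(o[k],4) for k in('time_s','ee_pos','eef_rot','force')})
i=cams.camera_info('wrist'); p,d=snap('wrist','w2')
v,u=np.mgrid[:480,:640]; x=(u-i['cx'])/i['fx'];y=(v-i['cy'])/i['fy'];r=np.hypot(x,y)+1e-9
k=np.tan(np.minimum(r,1.4))/r
P=np.stack([x*k*d,y*k*d,d],-1);T=np.linalg.inv(i['world_to_cam']);X=P@T[:3,:3].T+T[:3,3]
q=X[(d>0)&(X[...,2]>.10)&(X[...,2]<.118)&(abs(X[...,0]-.504)<.02)&(abs(X[...,1]+.332)<.065)]
c,s,a=cv2.minAreaRect((q[:,:2]*1000).astype(np.float32));print(len(q),c,s,a,np.median(q[:,2]),np.polyfit(q[:,1],q[:,0],1))
```

```text
{'time_s': np.float64(1.65), 'ee_pos': array([ 0.5038, -0.3321,  0.2054]), 'eef_rot': array([-3.1414, -0.    ,  1.5868]), 'force': array([0.5678, 1.5216, 0.2755])}
2471 (504.212890625, -329.92303466796875) (14.292523384094238, 110.9214859008789) 1.3197871446609497 0.10908087722314636 [-0.02106929  0.49754883]
```

All three views agree: centre (0.504, -0.330), top 0.109, yaw 0.02. Descending 121 mm so the grasp point sits about 103 mm up, then closing.

Converted, 121 mm is 0.1613, 119 mm is 0.1587.

Request:
{"op": "arm_command", "data": {"plan": [[[0,0,0.0133,0,0,0,0],[0,0,0.0333,0,0,0,0],[0,0,0.0533,0,0,0,0],[0,0,0.0733,0,0,0,0],[0,0,0.0933,0,0,0,0],[0,0,0.1133,0,0,0,0],[0,0,0.1307,0,0,0,0],[0,0,0.144,0,0,0,0],[0,0,0.1533,0,0,0,0],[0,0,0.1587,0,0,0,0],[0,0,0.1613,0,0,0,0],[0,0,0.1613,0,0,0,0]]]}}

```text
time_s: 2.9
ee_pos: [0.5047, -0.3315, 0.0846]
eef_rot: [3.141, 0.0, 1.589]
force: [-0.5, -0.5, 0.1]
grip_width: 0.0468
grip_force: 0.0
```

Request:
{"op": "arm_command", "data": {"plan": [[[0,0,0,0,0,0,0.4],[0,0,0,0,0,0,0.6],[0,0,0,0,0,0,0.8],[0,0,0,0,0,0,1],[0,0,0,0,0,0,1],[0,0,0,0,0,0,1],[0,0,0,0,0,0,1],[0,0,0,0,0,0,1]]], "squeeze": 50}}

```text
time_s: 3.7
ee_pos: [0.5045, -0.3315, 0.0845]
eef_rot: [-3.141, -0.0, 1.589]
force: [-3.6, 0.1, 2.9]
grip_width: 0.0137
grip_force: 50.0
```

Gripped at 13.7 mm, which matches the bar. Drawing the handle up slowly.

Converted, -19 mm is -0.0253, -18 mm is -0.024.

Request:
{"op": "arm_command", "data": {"plan": [[[0,0,-0.0013,0,0,0,1],[0,0,-0.0027,0,0,0,1],[0,0,-0.0053,0,0,0,1],[0,0,-0.008,0,0,0,1],[0,0,-0.0107,0,0,0,1],[0,0,-0.0133,0,0,0,1],[0,0,-0.016,0,0,0,1],[0,0,-0.0187,0,0,0,1],[0,0,-0.0213,0,0,0,1],[0,0,-0.024,0,0,0,1],[0,0,-0.0253,0,0,0,1],[0,0,-0.0253,0,0,0,1]]]}}

```text
time_s: 4.9
ee_pos: [0.5046, -0.3314, 0.1036]
eef_rot: [3.141, -0.0, 1.589]
force: [-2.4, -1.4, -3.8]
grip_width: 0.0136
grip_force: 50.0
```

Converted, -7 mm is -0.0093, -6.5 mm is -0.0087.

Request:
{"op": "arm_command", "data": {"plan": [[[0,0,-0.0013,0,0,0,1],[0,0,-0.0027,0,0,0,1],[0,0,-0.004,0,0,0,1],[0,0,-0.0053,0,0,0,1],[0,0,-0.0067,0,0,0,1],[0,0,-0.0073,0,0,0,1],[0,0,-0.008,0,0,0,1],[0,0,-0.0087,0,0,0,1],[0,0,-0.0093,0,0,0,1],[0,0,-0.0093,0,0,0,1],[0,0,-0.0093,0,0,0,1]]]}}

```text
time_s: 6.0
ee_pos: [0.5046, -0.3314, 0.1103]
eef_rot: [-3.141, -0.0, 1.589]
force: [0.2, -0.5, -8.5]
grip_width: 0.014
grip_force: 50.0
```

Run:
```python
from h import *
o=ctrl.get_obs();print({k:np.round(o[k],4) for k in('time_s','ee_pos','eef_rot','force','moment','grip_force')})
p,d=snap('scene','s2');cv2.imwrite('pics/s2c.png',cv2.resize(p[180:440,180:470],None,fx=2.3,fy=2.3,interpolation=cv2.INTER_CUBIC))
```

```text
{'time_s': np.float64(6.0), 'ee_pos': array([ 0.5046, -0.3314,  0.1103]), 'eef_rot': array([-3.1414e+00, -2.0000e-04,  1.5888e+00]), 'force': array([ 0.214 , -0.5445, -8.457 ]), 'moment': array([-0.094 , -0.1305, -0.004 ]), 'grip_force': np.float64(49.9968)}
```

View pics/s2c.png

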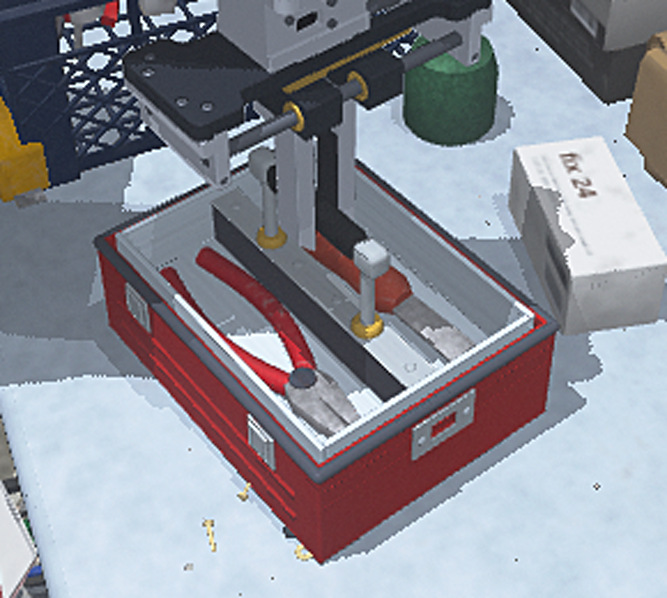

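The handle is up, with long posts showing on both sides of the fingers. The tray's rim is at or slightly above the case's, and the pull of 8.5 N is about the tray's weight. Lifting straight up.

Converted, -26 mm is -0.0347, -24 mm is -0.032.

Request:
{"op": "arm_command", "data": {"plan": [[[0,0,-0.0013,0,0,0,1],[0,0,-0.0027,0,0,0,1],[0,0,-0.0053,0,0,0,1],[0,0,-0.008,0,0,0,1],[0,0,-0.0107,0,0,0,1],[0,0,-0.0133,0,0,0,1],[0,0,-0.016,0,0,0,1],[0,0,-0.02,0,0,0,1],[0,0,-0.024,0,0,0,1],[0,0,-0.028,0,0,0,1],[0,0,-0.032,0,0,0,1],[0,0,-0.0347,0,0,0,1]]]}}

```text
time_s: 7.25
ee_pos: [0.5047, -0.3315, 0.1368]
eef_rot: [3.141, 0.0, 1.589]
force: [-0.2, -1.0, -8.1]
grip_width: 0.0139
grip_force: 50.0
```

Run:
```python
from h import *
o=ctrl.get_obs();print({k:np.round(o[k],4) for k in('time_s','ee_pos','eef_rot','force','moment','grip_force')})
p,d=snap('scene','s3');cv2.imwrite('pics/s3c.png',cv2.resize(p[180:440,180:470],None,fx=2.3,fy=2.3,interpolation=cv2.INTER_CUBIC))
```

```text
{'time_s': np.float64(7.25), 'ee_pos': array([ 0.5047, -0.3315,  0.1368]), 'eef_rot': array([3.1413e+00, 2.0000e-04, 1.5888e+00]), 'force': array([-0.1833, -0.9659, -8.1425]), 'moment': array([-0.0823, -0.1674,  0.0166]), 'grip_force': np.float64(49.9967)}
```

View pics/s3c.png

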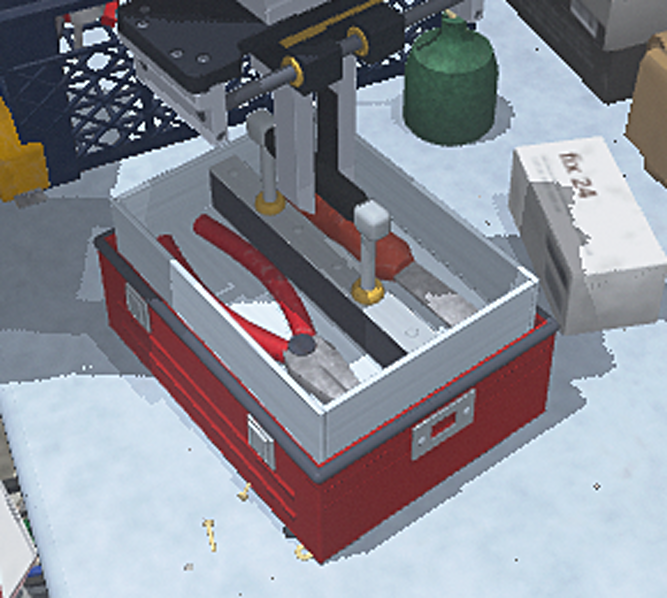

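The tray is rising freely and level, with both tools lying in it. By the travel its underside is near z=0.063, so it needs another 113 mm.

Converted, -54 mm is -0.072, -49 mm is -0.0653.

Request:
{"op": "arm_command", "data": {"plan": [[[0,0,-0.0027,0,0,0,1],[0,0,-0.0067,0,0,0,1],[0,0,-0.012,0,0,0,1],[0,0,-0.0187,0,0,0,1],[0,0,-0.0253,0,0,0,1],[0,0,-0.032,0,0,0,1],[0,0,-0.0387,0,0,0,1],[0,0,-0.0453,0,0,0,1],[0,0,-0.052,0,0,0,1],[0,0,-0.0587,0,0,0,1],[0,0,-0.0653,0,0,0,1],[0,0,-0.072,0,0,0,1]]]}}

```text
time_s: 8.5
ee_pos: [0.5046, -0.3315, 0.1909]
eef_rot: [3.142, -0.0, 1.589]
force: [-0.3, -0.5, -8.0]
grip_width: 0.0138
grip_force: 50.0
```

Request:
{"op": "arm_command", "data": {"plan": [[[0,0,-0.0067,0,0,0,1],[0,0,-0.0133,0,0,0,1],[0,0,-0.02,0,0,0,1],[0,0,-0.0267,0,0,0,1],[0,0,-0.0333,0,0,0,1],[0,0,-0.04,0,0,0,1],[0,0,-0.0467,0,0,0,1],[0,0,-0.0533,0,0,0,1],[0,0,-0.06,0,0,0,1],[0,0,-0.0667,0,0,0,1],[0,0,-0.072,0,0,0,1],[0,0,-0.076,0,0,0,1]]]}}

```text
time_s: 9.7
ee_pos: [0.5046, -0.3315, 0.2478]
eef_rot: [3.141, 0.0, 1.589]
force: [-0.1, -0.1, -8.4]
grip_width: 0.0135
grip_force: 50.0
```

Converted, -2 mm is -0.0027, -1 mm is -0.0013.

Request:
{"op": "arm_command", "data": {"plan": [[[0,0,-0.0013,0,0,0,1],[0,0,-0.0027,0,0,0,1],[0,0,-0.0027,0,0,0,1],[0,0,-0.0027,0,0,0,1],[0,0,-0.0027,0,0,0,1],[0,0,-0.0027,0,0,0,1],[0,0,-0.0027,0,0,0,1],[0,0,-0.0027,0,0,0,1]]]}}

```text
time_s: 10.5
ee_pos: [0.5046, -0.3315, 0.2494]
eef_rot: [-3.142, -0.0, 1.589]
force: [-0.5, -0.0, -8.2]
grip_width: 0.0134
grip_force: 50.0
```

Run:
```python
from h import *
o=ctrl.get_obs();print({k:np.round(o[k],4) for k in('time_s','ee_pos','eef_rot','joint_vel','force','moment','grip_force')})
p,d=snap('scene','s4');cv2.imwrite('pics/s4c.png',cv2.resize(p[60:440,140:500],None,fx=1.55,fy=1.55,interpolation=cv2.INTER_CUBIC))
X=world('scene',d)
q=X[(d>0)&(X[...,2]>.16)&(X[...,2]<.235)&(X[...,0]<.436)&(X[...,0]>.42)&(abs(X[...,1]+.331)<.1)]
print('near side wall z', len(q),np.percentile(q[:,2],[1,99]))
# rim height along y, and along x (on -y wall)
for lo in np.arange(-.42,-.25,.03):
    s=q[(q[:,1]>lo)&(q[:,1]<lo+.03)]; print('y',round(lo,2),np.percentile(s[:,2],[1,99]).round(4) if len(s) else '')
q=X[(d>0)&(X[...,2]>.16)&(X[...,2]<.24)&(X[...,1]<-.42)&(X[...,1]>-.44)&(abs(X[...,0]-.504)<.08)]
for lo in np.arange(.43,.57,.03):
    s=q[(q[:,0]>lo)&(q[:,0]<lo+.03)]; print('x',round(lo,2),np.percentile(s[:,2],[1,99]).round(4) if len(s) else '')
```

```text
{'time_s': np.float64(10.5), 'ee_pos': array([ 0.5046, -0.3315,  0.2494]), 'eef_rot': array([-3.1416, -0.    ,  1.5888]), 'joint_vel': array([-0.0007,  0.001 , -0.0018, -0.0025, -0.002 , -0.0002]), 'force': array([-0.5155, -0.0402, -8.1715]), 'moment': array([-0.1092, -0.1299, -0.053 ]), 'grip_force': np.float64(49.9967)}
near side wall z 2991 [0.17777825 0.22115951]
y -0.42 [0.1774 0.2208]
y -0.39 [0.1777 0.2212]
y -0.36 [0.1777 0.221 ]
y -0.33 [0.1781 0.2215]
y -0.3 [0.1778 0.2211]
y -0.27 [0.1777 0.2208]
x 0.43 [0.1779 0.221 ]
x 0.46 [0.1779 0.2212]
x 0.49 [0.1779 0.2215]
x 0.52 [0.1782 0.2215]
x 0.55 [0.178  0.2214]
```

View pics/s4c.png

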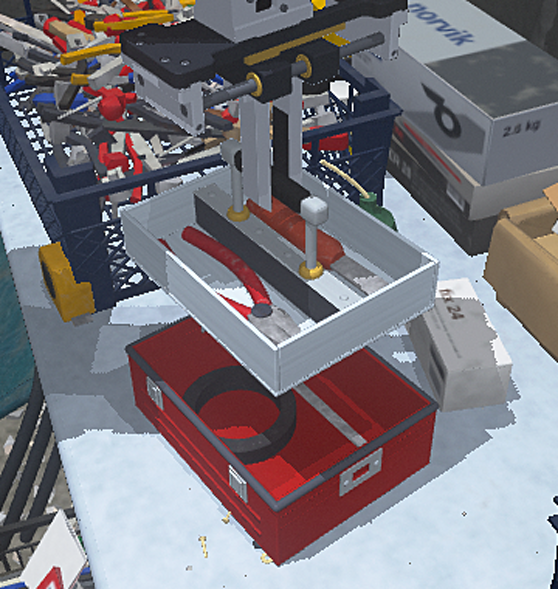

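The tray is level to within about 0.5 mm, with its underside at about 0.177 m, roughly 100 mm above the rim. It's steady, both tools are in it, and the tape and spanner can be seen in the case. Handing in.

```bash
python3 -c "
from station import ctrl
print(ctrl.hand_in())"
```

```text
the job is handed in; nothing more can be done
None
```

The handle was drawn to its stop and the tray lifted straight out; it is held level and steady about 10 cm above the case's rim with the pliers and chisel still in it, and the job was handed in at about 10.5 s.

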